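# Make up three kitchen kits in the dry store

### The job

Make up the three kits for the kitchen stations: the red tin and the honey jar go into the lime-green tray, the brown carton and the black tea caddy into the pink tray, and the white pepper shaker into the blue tray beside the green bottle that is already packed there. Stand each thing upright on the floor of a compartment of its own, setting it down rather than dropping it. Leave the green bottle and the blue tin where they are.

Things in the scene. Friction and masses are not known exactly. Their poses are not given: they have to be found in the camera images.
- red_tin_c (a point): A steel food tin with a red label, an upright cylinder 55 mm in diameter and 85 mm high, 0.2 to 0.4 kg. This point is its centre, 42.5 mm above its underside; z is up.
- honey_jar_c (a point): An amber glass honey jar with a golden-yellow lid and a paper label, upright and round: glass 53 mm in diameter and 72 mm high, lid 51 mm in diameter above it, 88 mm high in all, about 0.25 kg. This point is its centre, 44 mm above its underside; z is up.
- carton_c (a point): A brown cardboard carton with a white band and a white strip on top, rigid and upright: 46 mm (its x) by 56 mm (its y) by 92 mm high, about 0.2 kg. This point is its centre, 46 mm above its underside; z is up.
- tea_caddy_c (a point): A square black tea caddy with a brass band and a black lid with a small brass disc, upright: 50 mm by 50 mm, sides along its x and y; body 76 mm high, lid 48 mm square above it, 86 mm high in all, about 0.22 kg. This point is its centre, 43 mm above its underside; z is up.
- shaker_c (a point): A white ceramic pepper shaker with a domed steel top, upright and round: ceramic 48 mm in diameter and 74 mm high, 90 mm high in all, about 0.18 kg. This point is its centre, 45 mm above its underside; z is up.
- lime_tray: The lime-green kit tray, fixed: 100 mm (x) by 164 mm (y), walls and divider 4 mm thick and 36 mm high, floor 4 mm. The divider makes two compartments, 92 mm (x) by 76 mm (y) inside, centred at y = +40 and -40 mm. Origin: centre of its underside, on the table; x points away from the robot within 0.2 rad, z up. Both empty at the start.
- pink_tray: The pink kit tray, fixed: 100 mm (x) by 164 mm (y), walls and divider 4 mm thick and 36 mm high, floor 4 mm. The divider makes two compartments, 92 mm (x) by 76 mm (y) inside, centred at y = +40 and -40 mm. Origin: centre of its underside, on the table; x points away from the robot within 0.2 rad, z up. Both empty at the start.
- blue_tray: The blue kit tray, fixed: 100 mm (x) by 164 mm (y), walls and divider 4 mm thick and 36 mm high, floor 4 mm. The divider makes two compartments, 92 mm (x) by 76 mm (y) inside, centred at y = +40 and -40 mm. Origin: centre of its underside, on the table; x points away from the robot within 0.2 rad, z up. A green bottle stands in the +y one; the -y one is empty.
- green_bottle_c (a point): A small green glass bottle with a white cap, already packed in the +y compartment of the blue tray: body 48 mm in diameter and 60 mm high, a narrow neck above it, 92 mm high in all. This point is half-way up, 46 mm above its underside. To be left as it is.
- blue_tin_c (a point): A steel food tin with a blue label, an upright cylinder 55 mm in diameter and 85 mm high, 0.2 to 0.4 kg. This point is its centre, 42.5 mm above its underside; z is up. Not part of any kit: to be left where it stands among the stock. A low steel bowl (32 mm high) and a roll of brown tape (25 mm high), neither listed, also stand among the stock.

How it is judged:
At the end, for the whole second after the job is handed in: Red tin and honey jar in the lime tray, carton and caddy in the pink, shaker in the blue: each upright (0.1 rad), on the floor of a compartment (height within 6 mm; each has room for one), released, at rest; green bottle and blue tin upright, within 30 mm of their starts (x of red_tin_c in the frame of lime_tray between -0.045 and 0.045 m and y of red_tin_c in the frame of lime_tray between -0.075 and 0.075 m and z of red_tin_c in the frame of lime_tray between 0.0405 and 0.0525 m and angle between each of red_tin_c, honey_jar_c, carton_c, tea_caddy_c, shaker_c, green_bottle_c, blue_tin_c's own z axis and vertical below 0.1 rad and x of honey_jar_c in the frame of lime_tray between -0.045 and 0.045 m and y of honey_jar_c in the frame of lime_tray between -0.075 and 0.075 m and z of honey_jar_c in the frame of lime_tray between 0.042 and 0.054 m and x of carton_c in the frame of pink_tray between -0.045 and 0.045 m and y of carton_c in the frame of pink_tray between -0.075 and 0.075 m and z of carton_c in the frame of pink_tray between 0.044 and 0.056 m and x of tea_caddy_c in the frame of pink_tray between -0.045 and 0.045 m and y of tea_caddy_c in the frame of pink_tray between -0.075 and 0.075 m and z of tea_caddy_c in the frame of pink_tray between 0.041 and 0.053 m and x of shaker_c in the frame of blue_tray between -0.045 and 0.045 m and y of shaker_c in the frame of blue_tray between -0.075 and 0.075 m and z of shaker_c in the frame of blue_tray between 0.043 and 0.055 m and distance of each of green_bottle_c, blue_tin_c from where it was at the start of the episode below 0.03 m and linear speed of each of red_tin, honey_jar, carton, tea_caddy, shaker below 0.02 m/s); the robot touches nothing.
It fails at once if the green bottle in the blue tray or the blue tin is shifted by more than 30 mm or knocked over (distance of any of green_bottle_c, blue_tin_c from where it was at the start of the episode above 0.03 m or angle between any of green_bottle_c, blue_tin_c's own z axis and vertical above 0.5 rad).
It fails at once if one of the five things is dropped or knocked flying (faster than 0.7 m/s while the gripper does not hold it) ((contact force between the fingers and red_tin below 0.05 N and linear speed of red_tin above 0.7 m/s) or (contact force between the fingers and honey_jar below 0.05 N and linear speed of honey_jar above 0.7 m/s) or (contact force between the fingers and carton below 0.05 N and linear speed of carton above 0.7 m/s) or (contact force between the fingers and tea_caddy below 0.05 N and linear speed of tea_caddy above 0.7 m/s) or (contact force between the fingers and shaker below 0.05 N and linear speed of shaker above 0.7 m/s)).
It also fails if it takes over 120 s, if anything falls off the work surface, if the arm or the gripper's body presses on something with over 40 N, if the wrist force passes 120 N, or if a joint passes its speed limit or range.

### The arm

A 7-joint arm with a two-finger parallel gripper is mounted at the origin on the work surface. World frame = base frame: x ahead of the robot, y to its left, z up, the work surface at z = 0. Lengths are in m, angles in rad, forces in N, time in s.
With the tool pointing down it reaches from about 0.425 to 0.925 m from the base axis. Payload 6.8 kg.
Tool frame: the origin (TCP) lies on the mounting face of the last link; the fingertips stand 173 mm ahead of it and the grasp point (between the pads) lies 155 mm ahead of it (grip_point_offset is the distance from the TCP to the grasp point, in m); x points along the fingers, z is the direction in which the jaws open and shut, and the axes are right-handed (so a half turn about x gives the same grasp; the last joint's range is limited). The gripper opens to 85 mm and grips with 20 to 120 N. Pads are 22 mm wide; open, the fingers measure 114 mm over their backs; the gripper's body (76 mm by 85 mm) begins 54 mm behind the grasp point. The pads swing forward as they close: fully open they stand 13 mm farther back than shut.
Start: joints at [1.012, 0.477, 0.022, 1.555, -0.011, 1.109, -0.083], TCP at [0.294, -0.608, 0.405] pointing down, gripper open.
Joint ranges: [-2.96, 2.96], [-0.34, 2.1], [-1.41, 1.46], [0.24, 2.44], [-1.37, 4.51], [0.17, 1.92], [-2.96, 2.96]. Speed limits (rad/s): [2.39, 2.39, 3.14, 3.14, 3.14, 3.14, 3.14].

### API

Orientations are given as a rotation vector (axis times angle).
In Python, from bench import * gives the robot as it stands. The module is installed in compiled form; this text tells all that it offers.
- The arm moves only by the tool servo_tool, never from a script. Its argument "motion" is a list of rows, each a list of 5 numbers: the shift along the tool's x, y, z in m, then the turn about the tool's x in degrees, then the gripper command: -1 is fully open, 1 is shut, values between are in proportion. In form: [[dx, dy, dz, turn, fingers], ...]. A call has 1 to 8 rows; each row is the pose to reach, as a shift and turn from the pose measured when the call began, along the tool's axes at that moment; what a row does not reach only later rows make up. A row lasts 1/10 s, in which the tool goes at most 50 mm and 8.59 degrees, less where a joint would pass 70% of its speed; a pose out of reach is approached as far as the arm can. A call with a gripper value outside its range is refused whole. The fingers move at their own pace and stop on an object; "force" is the grip in N (left out, the last holds). Time passes only in rows, so rows that repeat a pose let the fingers close. It gives the time, the measured TCP pose, the force and the opening at its end, in the units of the state.
- get_obs(): the state, without advancing time (a new reading comes with each control period).
- grab_frame(name): name is "side" or "top" or "wrist"; returns the picture (480x640x3 uint8, red, green, blue); there is no depth.
- camera_params(name): a dict with "mtx" (3x3 intrinsics, pixels), "world_to_cam" (4x4, takes a point from world to camera coordinates); the wrist camera has in their place "T_tool_cam" (4x4, takes a point from camera to tool coordinates, whose origin is the TCP and whose axes are the tool frame's). Camera axes: x right, y down, z forward; pixel columns grow to the right and rows downward; lengths in m; the calibration is good to about 2 mm. The wrist camera is an equidistant fisheye: a pixel r from the principal point sees the ray r / f radians off the axis. A picture is of the moment at which its call begins: read the wrist's pose just before it. camera_params takes no time and is no camera call.
- hand_in(): hands the job in, once; it reports no verdict.
The state is a dict: "clock": time; "joints": joint angles; "qvel": joint speeds; "tau": joint torques, N m; "tcp_pos": TCP position; "orientation": TCP orientation; "contact_force": force on the tool from outside, world axes, zero at the start; "moment": the same for the moment, N m; "grip_width": finger opening in m.
Only numpy, scipy, OpenCV 4.12 (cv2) and the standard library are available. Lean on these libraries where they do the work, as an engineer would, in place of code of your own. Each camera call takes 0.05 s, during which the arm holds its last target. There are 200 camera calls.

## Working session

There is one attempt and no reset: what is moved stays moved. The work goes in short steps, Python scripts to look and compute and a tool call to move; the robot and the scene stay as the last step left them, time stands still between calls to the robot, and variables do not carry over. Pictures are saved under pics/ and viewed, about 12 in all and at most 16, crops included, and the job is handed in when it is done.

Besides the shell and the picture viewer there is one more tool, called after "Call:" by a JSON object that holds its "fn" and its "kwargs". servo_tool: Moves the arm, as the interface text tells. Its arguments: {"type":"object","properties":{"motion":{"type":"array","items":{"type":"array","items":{"type":"number"}}},"force":{"type":"number"}},"required":["motion"]}

```bash
mkdir -p pics
python3 - <<'E'
from bench import *
import cv2,numpy as np
np.set_printoptions(precision=4,suppress=True)
print(get_obs())
for n in ["top","side","wrist"]:
    print(n,camera_params(n))
for n in ["top","side"]:
    cv2.imwrite(f"pics/{n}0.png",grab_frame(n)[:,:,::-1])
E
```

```text
{'clock': 0.0, 'joints': array([ 1.0119,  0.4778,  0.0224,  1.5565, -0.0115,  1.1093, -0.0831]), 'qvel': array([ 0.0019, -0.0009, -0.    , -0.0005, -0.0006,  0.0001, -0.0002]), 'tau': array([  0.0007, -59.6452,   1.6084, -28.1198,   0.0125,   0.0095,
        -0.    ]), 'tcp_pos': array([ 0.294 , -0.6073,  0.4037]), 'orientation': array([ 0.8719,  1.3911, -0.8706]), 'contact_force': array([0.232 , 0.0684, 1.2359]), 'moment': array([-0.0032,  0.0021, -0.0133]), 'grip_width': 0.08550947539243883}
top {'mtx': array([[435.1678,   0.    , 319.1277],
       [  0.    , 435.1678, 234.6678],
       [  0.    ,   0.    ,   1.    ]]), 'world_to_cam': array([[ 0.0271, -0.9996,  0.0088, -0.0132],
       [-0.9966, -0.0277, -0.0781,  0.5607],
       [ 0.0783, -0.0066, -0.9969,  0.7692],
       [ 0.    ,  0.    ,  0.    ,  1.    ]])}
side {'mtx': array([[473.0245,   0.    , 312.4233],
       [  0.    , 473.0245, 244.9454],
       [  0.    ,   0.    ,   1.    ]]), 'world_to_cam': array([[ 0.9955, -0.0935, -0.0146, -0.5699],
       [-0.076 , -0.6977, -0.7123,  0.0897],
       [ 0.0565,  0.7102, -0.7017,  0.8315],
       [ 0.    ,  0.    ,  0.    ,  1.    ]])}
wrist {'mtx': array([[371.6483,   0.    , 318.5235],
       [  0.    , 371.6483, 240.7531],
       [  0.    ,   0.    ,   1.    ]]), 'T_tool_cam': array([[-0.0001, -0.3167,  0.9485,  0.0309],
       [-0.0007, -0.9485, -0.3167,  0.0821],
       [ 1.    , -0.0007, -0.0001, -0.0006],
       [ 0.    ,  0.    ,  0.    ,  1.    ]])}
```

View pics/top0.png

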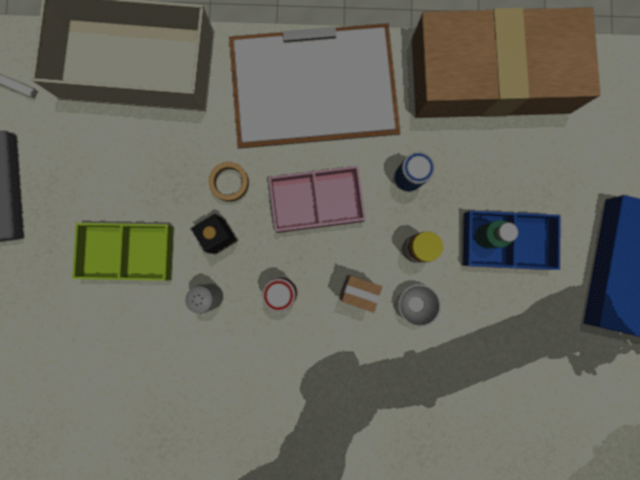

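View pics/side0.png

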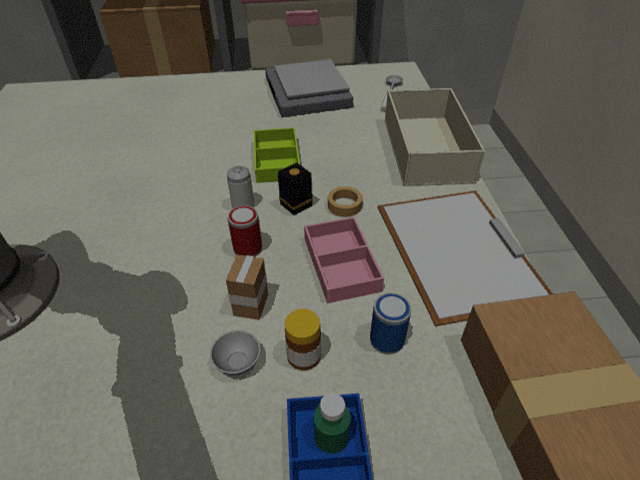

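Run:
```python
import cv2
im=cv2.imread("pics/top0.png")
for i,x in enumerate([65,325]):
    c=im[150:335,x:x+250]; c=cv2.convertScaleAbs(cv2.resize(c,None,fx=3.2,fy=3.2,interpolation=cv2.INTER_CUBIC),alpha=1.5)
    for k in range(0,250,50): cv2.line(c,(int(k*3.2),0),(int(k*3.2),8),(0,0,255),1)
    cv2.imwrite(f"pics/c{i}.png",c)
```

```text
(no output)
```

View pics/c0.png

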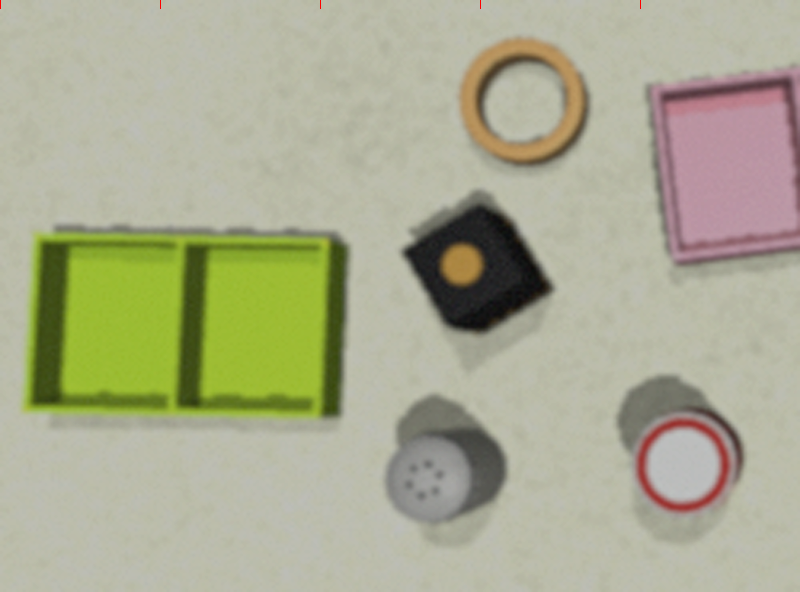

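View pics/c1.png

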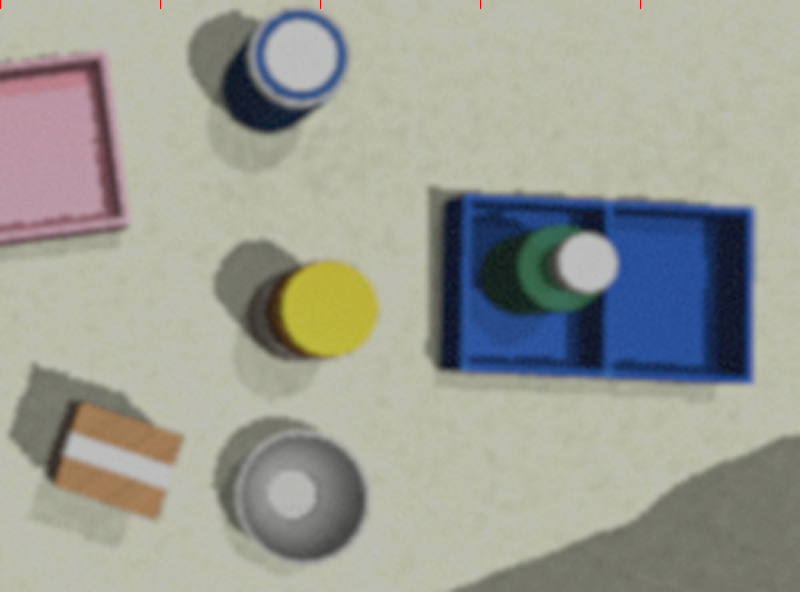

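```bash
cat > h.py <<'E'
from bench import *
import cv2,numpy as np
from scipy.spatial.transform import Rotation as R
np.set_printoptions(precision=4,suppress=True)
def back(n,uv,z):
    p=camera_params(n);W=p["world_to_cam"];Rm,t=W[:3,:3],W[:3,3]
    o=-Rm.T@t; d=Rm.T@np.linalg.inv(p["mtx"])@[uv[0],uv[1],1]
    return (o+d*(z-o[2])/d[2])[:2]
def proj(n,P):
    p=camera_params(n);P=np.atleast_2d(P);c=P@p["world_to_cam"][:3,:3].T+p["world_to_cam"][:3,3]
    u=c@p["mtx"].T; return u[:,:2]/u[:,2:]
def go(x,y,z,jaw=None):
    """shift in tool axes to bring grasp point to x,y,z; jaw=desired world angle of the jaw axis"""
    s=get_obs();M=R.from_rotvec(s["orientation"]).as_matrix()
    g=s["tcp_pos"]+M[:,0]*.155
    a=np.arctan2(M[1,2],M[0,2])
    # the turn is done about the TCP axis; account for slight tilt of the tool
    t=0
    if jaw is not None:
        t=(a-jaw+np.pi/2)%np.pi-np.pi/2   # tool x is down: + turn lowers world yaw
    print("g",g,"jaw",np.degrees(a),"tiltaxis",M[:,0],"j7",s["joints"][6],"F",s["contact_force"],"w",s["grip_width"],"t",s["clock"])
    print("shift mm",1000*M.T@(np.array([x,y,z])-g),"turn",np.degrees(t))
E
python3 - <<'E'
from h import *
A=lambda u,v:(65+u/3.2,150+v/3.2); B=lambda u,v:(325+u/3.2,150+v/3.2)
pts={"red":(A(684,464),.085),"shaker":(A(429,477),.078),"caddy":(A(462,264),.086),"carton":(B(120,460),.092),"jar":(B(328,309),.088),"bluetin":(B(300,58),.085),"bottle":(B(587,262),.092)}
for k,(p,z) in pts.items(): print(k,back("top",p,z))
e=back("top",B(183,436),.092)-back("top",B(80,402),.092);f=back("top",B(57,484),.092)-back("top",B(80,402),.092)
print("carton y-axis",np.degrees(np.arctan2(*e[::-1])),np.linalg.norm(e),"x",np.degrees(np.arctan2(*f[::-1])),np.linalg.norm(f))
e=back("top",A(482,207),.086)-back("top",A(404,252),.086);print("caddy edge",np.degrees(np.arctan2(*e[::-1])),np.linalg.norm(e))
T={"lime":[A(35,234),A(330,235),A(323,415),A(25,409)],"pink":[A(650,88),B(104,56),B(127,226),A(675,263)],"blue":[B(465,196),B(752,208),B(750,381),B(458,370)]}
for k,c in T.items():
    q=np.array([back("top",p,.036) for p in c]); cen=q.mean(0)
    ex=(q[0]+q[1]-q[2]-q[3])/2; ey=(q[0]+q[3]-q[1]-q[2])/2
    ax,ay=[np.arctan2(v[1],v[0]) for v in(ex,ey)]
    yaw=(.38*ax+.62*(ay-np.pi/2))
    r=R.from_euler("z",yaw).as_matrix()[:2,:2]
    print(k,cen,np.linalg.norm(ex),np.linalg.norm(ey),np.degrees([ax,ay,yaw]),"+y",cen+r@[0,.04],"-y",cen+r@[0,-.04])
go(0,0,0,0)
E
```

```text
red [0.454  0.0667]
shaker [0.4433 0.1996]
caddy [0.5543 0.1857]
carton [ 0.4601 -0.0711]
jar [ 0.5408 -0.1784]
bluetin [ 0.6738 -0.1633]
bottle [ 0.5687 -0.3121]
carton y-axis -106.66796555105422 0.055634560336897905 x 165.51730804707586 0.04348496591060665
caddy edge -57.93021323657514 0.046593915119558196
lime [0.5211 0.3533] 0.09840411464134974 0.16376911854420936 [ 0.8478 90.9004  0.8804] +y [0.5205 0.3933] -y [0.5217 0.3133]
pink [0.6233 0.0085] 0.0987124548368257 0.1612813740103546 [ 9.4328 98.5963  8.9141] +y [0.6171 0.048 ] -y [ 0.6295 -0.031 ]
blue [ 0.5597 -0.3478] 0.09750557269827696 0.16259114241511372 [-1.9458 89.3119 -1.166 ] +y [ 0.5605 -0.3078] -y [ 0.5589 -0.3878]
g [ 0.2939 -0.6071  0.2488] jaw -64.1690989016444 tiltaxis [-0.0008  0.0014 -1.    ] j7 -0.08311434224373826 F [-0.1544  0.4397  0.745 ] w 0.08538007347689008 t 0.1
shift mm [ 249.9283    0.0199 -674.0849] turn -64.1690989016444
```

Run:
```python
from h import *
im=cv2.imread("pics/side0.png")
th=np.linspace(0,2*np.pi,40);C=lambda x,y,r,z:np.c_[x+r*np.cos(th),y+r*np.sin(th),0*th+z]
def rect(x,y,a,b,yaw,z):
    r=R.from_euler("z",yaw,degrees=True).as_matrix()[:2,:2];q=np.array([[a,b],[-a,b],[-a,-b],[a,-b]])/2@r.T
    return np.c_[q+[x,y],[z]*4]
L=[]
for x,y,r,h in[(.454,.0667,.0275,.085),(.4433,.1996,.024,.074),(.5408,-.1784,.0265,.072),(.6738,-.1633,.0275,.085)]: L+=[C(x,y,r,0),C(x,y,r,h)]
for x,y,a,b,w,h in[(.5543,.1857,.05,.05,32,.076),(.4601,-.0711,.046,.056,-16,.092)]: L+=[rect(x,y,a,b,w,0),rect(x,y,a,b,w,h)]
for x,y,w in[(.5211,.3533,.9),(.6233,.0085,8.9),(.5597,-.3478,-1.2)]: L.append(rect(x,y,.1,.164,w,.036))
im=cv2.resize(im,None,fx=2,fy=2,interpolation=cv2.INTER_CUBIC)
for l in L: cv2.polylines(im,[np.int32(proj("side",l)*2)],True,(0,255,255),1)
cv2.imwrite("pics/ov.png",im[230:830,370:900])
go(.5408,-.1784,.18,0)
```

```text
g [ 0.2939 -0.6071  0.2488] jaw -64.1690989016444 tiltaxis [-0.0008  0.0014 -1.    ] j7 -0.08311434224373826 F [-0.1544  0.4397  0.745 ] w 0.08538007347689008 t 0.1
shift mm [  69.2375  409.0374 -278.1724] turn -64.1690989016444
```

View pics/ov.png

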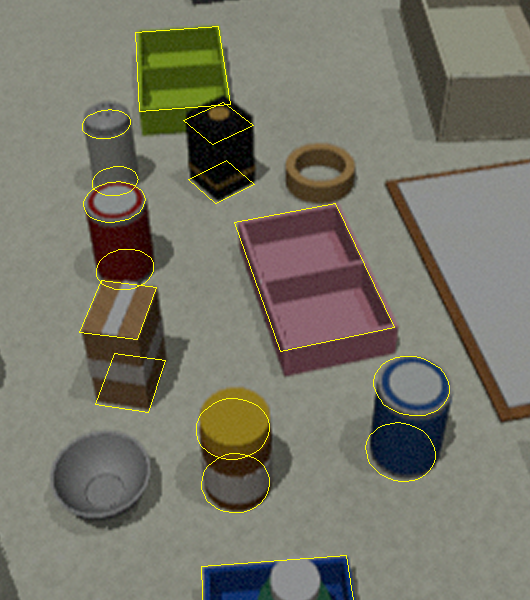

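Call:
{"fn": "servo_tool", "kwargs": {"motion": [[0.0,0.05,-0.035,-8,-1],[0.02,0.1,-0.07,-16,-1],[0.04,0.15,-0.1,-24,-1],[0.04,0.2,-0.14,-32,-1],[0.04,0.25,-0.17,-40,-1],[0.04,0.3,-0.2,-48,-1],[0.04,0.35,-0.24,-56,-1],[0.04,0.39,-0.265,-64,-1]]}}

```text
clock: 0.9
tcp_pos: [0.4916, -0.2631, 0.3645]
orientation: [-0.001, 1.572, 0.003]
contact_force: [0.1, -0.8, 0.5]
grip_width: 0.0853
```

```bash
python3 -c "
from h import *
go(.5408,-.1784,.054,0)"
```

```text
g [ 0.4914 -0.2629  0.2095] jaw 0.14763791630507503 tiltaxis [-0.0014  0.0015 -1.    ] j7 0.2538025470708787 F [ 0.14   -0.7609  0.5038] w 0.08533007486831669 t 0.9
shift mm [155.6019  84.1612  49.8035] turn 0.1476379163050797
```

Call:
{"fn": "servo_tool", "kwargs": {"motion": [[0.02,0.042,0.025,0,-1],[0.05,0.084,0.05,0,-1],[0.05,0.084,0.05,0,-1],[0.05,0.084,0.05,0,-1]]}}

```text
clock: 1.3
tcp_pos: [0.5416, -0.1767, 0.3132]
orientation: [-0.003, 1.575, 0.008]
contact_force: [-1.0, -0.0, 0.5]
grip_width: 0.0853
```

Run:
```python
from h import *
go(.5408,-.1784,.054,0)
cv2.imwrite("pics/w1.png",grab_frame("wrist")[:,:,::-1])
```

```text
g [ 0.541  -0.1762  0.1582] jaw 0.3942431728307935 tiltaxis [-0.004   0.0032 -1.    ] j7 0.04121728165597559 F [-0.9688 -0.0063  0.5137] w 0.08528897812434641 t 1.3
shift mm [104.1568  -2.5028   0.1891] turn 0.39424317283079174
```

View pics/w1.png

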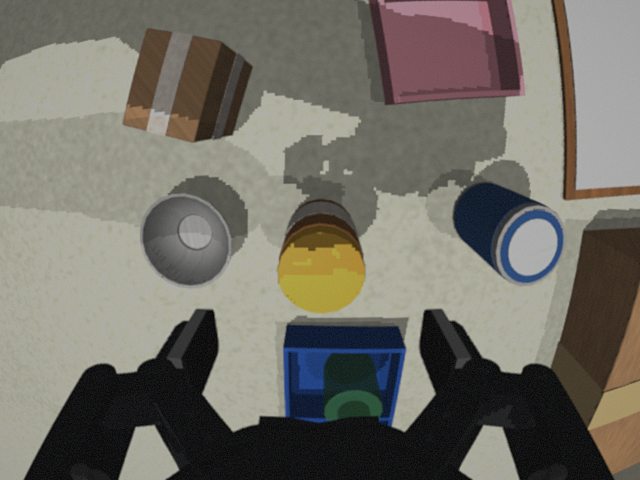

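Call:
{"fn": "servo_tool", "kwargs": {"motion": [[0.03,-0.002,0,0,-1],[0.06,-0.002,0,0,-1],[0.09,-0.002,0,0,-1],[0.102,-0.002,0,0,-1],[0.102,-0.002,0,0,-1],[0.102,-0.002,0,0,-1]], "force": 40}}

```text
clock: 1.95
tcp_pos: [0.5412, -0.1819, 0.2133]
orientation: [-0.001, 1.572, 0.002]
contact_force: [-0.4, 0.1, 0.6]
grip_width: 0.085
```

Call:
{"fn": "servo_tool", "kwargs": {"motion": [[0,0,0,0,0.5],[0,0,0,0,1],[0,0,0,0,1],[0,0,0,0,1],[0,0,0,0,1],[0,0,0,0,1],[0,0,0,0,1],[0,0,0,0,1]], "force": 40}}

```text
clock: 2.75
tcp_pos: [0.5419, -0.1822, 0.2148]
orientation: [-0.002, 1.57, 0.001]
contact_force: [-0.8, -0.6, 6.2]
grip_width: 0.0522
```

Call:
{"fn": "servo_tool", "kwargs": {"motion": [[-0.03,0,0,0,1],[-0.07,0,0,0,1],[-0.11,0,0,0,1],[-0.13,0.02,0,0,1],[-0.13,0.05,0,0,1],[-0.13,0.09,0,0,1],[-0.13,0.13,0,0,1],[-0.13,0.17,-0.01,0,1]]}}

```text
clock: 3.55
tcp_pos: [0.5316, -0.0106, 0.3451]
orientation: [-0.002, 1.569, 0.001]
contact_force: [0.5, 0.2, -3.2]
grip_width: 0.0517
```

Call:
{"fn": "servo_tool", "kwargs": {"motion": [[0,0.04,0,0,1],[0,0.09,0,0,1],[0,0.13,0,0,1],[0,0.18,0,0,1],[0,0.23,0,0,1],[0,0.28,0,0,1],[0,0.33,0,0,1],[0,0.37,0,0,1]]}}

```text
clock: 4.35
tcp_pos: [0.5297, 0.3625, 0.3451]
orientation: [-0.003, 1.569, 0.004]
contact_force: [-0.1, 0.3, -2.5]
grip_width: 0.0518
```

```bash
python3 -c "
from h import *
go(.5205,.3933,.064,0)"
```

```text
g [0.5299 0.3626 0.1901] jaw 0.23620667159968223 tiltaxis [ 0.0013  0.0006 -1.    ] j7 -0.9279359997106841 F [-0.063   0.2847 -2.4801] w 0.051750478887746115 t 4.35
shift mm [126.1003  30.7144  -9.4051] turn 0.23620667159968844
```

Call:
{"fn": "servo_tool", "kwargs": {"motion": [[0,0.031,-0.01,0,1],[0,0.031,-0.01,0,1],[0.04,0.031,-0.01,0,1],[0.08,0.031,-0.01,0,1],[0.1,0.031,-0.01,0,1],[0.11,0.031,-0.01,0,1],[0.11,0.031,-0.01,0,1],[0.11,0.031,-0.01,0,1]]}}

```text
clock: 5.15
tcp_pos: [0.5201, 0.3938, 0.2363]
orientation: [-0.002, 1.568, 0.004]
contact_force: [0.2, -0.5, -2.6]
grip_width: 0.0521
```

Run:
```python
from h import *
go(.5205,.3933,.064,0)
cv2.imwrite("pics/t1.png",cv2.resize(grab_frame("top")[180:340,40:260,::-1],None,fx=3,fy=3))
```

```text
g [0.5205 0.394  0.0813] jaw 0.22379221157751955 tiltaxis [ 0.0026  0.0017 -1.    ] j7 -1.0376860534285544 F [ 0.2259 -0.5019 -2.5599] w 0.052084397650432435 t 5.15
shift mm [17.3158 -0.7727 -0.0536] turn 0.2237922115775132
```

View pics/t1.png

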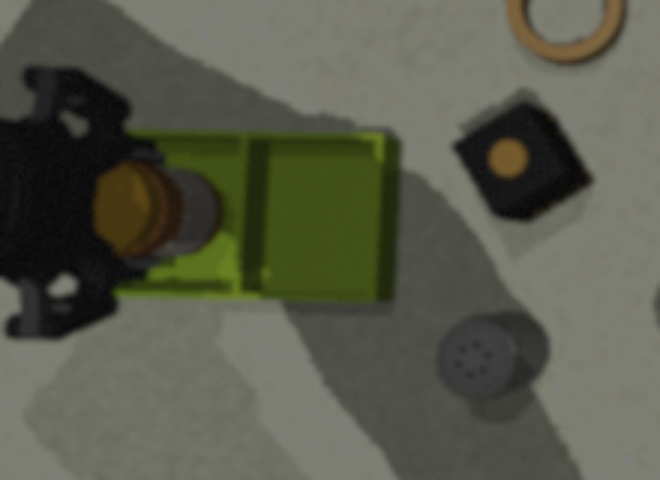

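Call:
{"fn": "servo_tool", "kwargs": {"motion": [[0.005,0,0,0,1],[0.009,0,0,0,1],[0.013,0,0,0,1],[0.016,0,0,0,1],[0.016,0,0,0,1],[0.016,0,0,0,1]]}}

```text
clock: 5.8
tcp_pos: [0.5203, 0.394, 0.2207]
orientation: [-0.001, 1.568, 0.005]
contact_force: [0.4, -0.2, -2.3]
grip_width: 0.0516
```

Call:
{"fn": "servo_tool", "kwargs": {"motion": [[0.001,0,0,0,1],[0.002,0,0,0,1],[0.002,0,0,0,1]]}}

```text
clock: 6.1
tcp_pos: [0.5203, 0.3942, 0.219]
orientation: [-0.001, 1.567, 0.005]
contact_force: [-0.4, -0.7, 0.5]
grip_width: 0.0523
```

Call:
{"fn": "servo_tool", "kwargs": {"motion": [[0,0,0,0,0.3],[0,0,0,0,-0.4],[0,0,0,0,-1],[0,0,0,0,-1],[0,0,0,0,-1],[-0.03,0,0,0,-1],[-0.07,0,0,0,-1],[-0.12,0,0,0,-1]]}}

```text
clock: 6.9
tcp_pos: [0.5194, 0.3933, 0.3387]
orientation: [-0.003, 1.57, 0.004]
contact_force: [1.1, 0.8, 0.6]
grip_width: 0.0849
```

Call:
{"fn": "servo_tool", "kwargs": {"motion": [[0,-0.04,-0.01,0,-1],[0,-0.09,-0.02,0,-1],[0,-0.14,-0.03,0,-1],[0,-0.19,-0.04,0,-1],[0,-0.24,-0.05,0,-1],[0,-0.29,-0.06,0,-1],[0,-0.328,-0.066,0,-1],[0,-0.328,-0.066,0,-1]]}}

```text
clock: 7.7
tcp_pos: [0.4538, 0.059, 0.3382]
orientation: [0.001, 1.572, -0.007]
contact_force: [1.0, 0.8, -0.5]
grip_width: 0.0854
```

```bash
python3 -c "
from h import *
go(.454,.0667,.058,0)"
```

```text
g [0.4536 0.0584 0.1832] jaw -0.27574031453119996 tiltaxis [-0.0011 -0.0035 -1.    ] j7 -0.42161889583118944 F [ 1.0146  0.8259 -0.4784] w 0.08540010306345643 t 7.7
shift mm [125.1662   8.7186   0.5088] turn -0.27574031453120545
```

Call:
{"fn": "servo_tool", "kwargs": {"motion": [[0,0.008,0,0,-1],[0.03,0.008,0,0,-1],[0.07,0.008,0,0,-1],[0.11,0.008,0,0,-1],[0.123,0.008,0,0,-1],[0.123,0.008,0,0,-1],[0.123,0.008,0,0,-1]]}}

```text
clock: 8.4
tcp_pos: [0.4544, 0.0677, 0.2162]
orientation: [0.001, 1.571, -0.005]
contact_force: [0.5, -0.3, 0.2]
grip_width: 0.0855
```

Call:
{"fn": "servo_tool", "kwargs": {"motion": [[0,0,0,0,0.3],[0,0,0,0,1],[0,0,0,0,1],[0,0,0,0,1],[0,0,0,0,1],[0,0,0,0,1],[0,0,0,0,1],[0,0,0,0,1]], "force": 50}}

```text
clock: 9.2
tcp_pos: [0.4549, 0.068, 0.2178]
orientation: [0.001, 1.568, -0.005]
contact_force: [-3.6, 0.6, 9.8]
grip_width: 0.0541
```

Call:
{"fn": "servo_tool", "kwargs": {"motion": [[-0.03,0,0,0,1],[-0.07,0,0,0,1],[-0.11,0,0.0,0,1],[-0.13,0.02,0.01,0,1],[-0.13,0.06,0.02,0,1],[-0.13,0.1,0.035,0,1],[-0.13,0.14,0.05,0,1],[-0.13,0.18,0.06,0,1]]}}

```text
clock: 10.0
tcp_pos: [0.5158, 0.2491, 0.348]
orientation: [0.002, 1.567, -0.006]
contact_force: [-0.3, 0.4, -2.4]
grip_width: 0.0538
```

Call:
{"fn": "servo_tool", "kwargs": {"motion": [[0,0.03,0.004,0,1],[0,0.06,0.007,0,1],[0,0.065,0.007,0,1],[0,0.065,0.007,0,1]]}}

```text
clock: 10.4
tcp_pos: [0.5225, 0.3149, 0.3478]
orientation: [0.0, 1.568, -0.004]
contact_force: [0.3, -0.2, -3.4]
grip_width: 0.0544
```

```bash
python3 -c "
from h import *
go(.5217,.3133,.0668,0)"
```

```text
g [0.5229 0.3145 0.1928] jaw -0.1744833944484886 tiltaxis [ 0.003  -0.0026 -1.    ] j7 -0.8901746190911143 F [ 0.3382 -0.2357 -3.3622] w 0.05441930838876668 t 10.4
shift mm [126.0001  -0.8603  -1.6264] turn -0.17448339444849176
```

Call:
{"fn": "servo_tool", "kwargs": {"motion": [[0.04,-0.001,-0.001,0,1],[0.08,-0.001,-0.001,0,1],[0.105,-0.001,-0.001,0,1],[0.114,-0.001,-0.001,0,1],[0.119,-0.001,-0.001,0,1],[0.123,-0.001,-0.001,0,1],[0.125,-0.001,-0.001,0,1],[0.125,-0.001,-0.001,0,1]]}}

```text
clock: 11.2
tcp_pos: [0.5222, 0.3137, 0.2237]
orientation: [0.001, 1.566, -0.004]
contact_force: [-0.3, 0.8, -2.1]
grip_width: 0.0544
```

Call:
{"fn": "servo_tool", "kwargs": {"motion": [[0.001,0,0,0,1],[0.0015,0,0,0,1],[0.0015,0,0,0,1]]}}

```text
clock: 11.5
tcp_pos: [0.5222, 0.3138, 0.2225]
orientation: [0.001, 1.566, -0.004]
contact_force: [0.0, -0.4, -3.0]
grip_width: 0.054
```

Call:
{"fn": "servo_tool", "kwargs": {"motion": [[0.001,0,0,0,1],[0.002,0,0,0,1],[0.002,0,0,0,1]]}}

```text
clock: 11.8
tcp_pos: [0.5223, 0.314, 0.2219]
orientation: [0.001, 1.565, -0.004]
contact_force: [-2.7, -2.3, 8.9]
grip_width: 0.0542
```

Call:
{"fn": "servo_tool", "kwargs": {"motion": [[0,0,0,0,0.3],[0,0,0,0,-0.4],[0,0,0,0,-1],[0,0,0,0,-1],[0,0,0,0,-1],[-0.03,0,0,0,-1],[-0.07,0,0,0,-1],[-0.11,0,0,0,-1]]}}

```text
clock: 12.6
tcp_pos: [0.5215, 0.3141, 0.3327]
orientation: [0.0, 1.567, -0.004]
contact_force: [1.0, 0.4, -0.1]
grip_width: 0.0855
```

Call:
{"fn": "servo_tool", "kwargs": {"motion": [[0,-0.03,-0.02,0,-1],[0,-0.06,-0.04,0,-1],[0,-0.09,-0.06,0,-1],[0,-0.114,-0.079,0,-1],[0,-0.114,-0.079,0,-1],[0,-0.114,-0.079,0,-1]]}}

```text
clock: 13.2
tcp_pos: [0.4422, 0.2001, 0.333]
orientation: [0.001, 1.566, -0.005]
contact_force: [-0.6, 0.5, 0.6]
grip_width: 0.0855
```

Run:
```python
from h import *
go(.4433,.1996,.055,0)
a=grab_frame("wrist")[:,:,::-1];b=cv2.resize(grab_frame("top")[180:340,40:260,::-1],(640,465))
cv2.imwrite("pics/m1.png",cv2.resize(np.vstack([a,b]),None,fx=.63,fy=.63))
```

```text
g [0.443  0.1997 0.178 ] jaw -0.21494533880905348 tiltaxis [ 0.005  -0.0025 -1.    ] j7 -0.7674623129350903 F [-0.6167  0.5319  0.6299] w 0.08552570875599441 t 13.2
shift mm [123.0026   0.1521  -0.3461] turn -0.2149453388090563
```

View pics/m1.png

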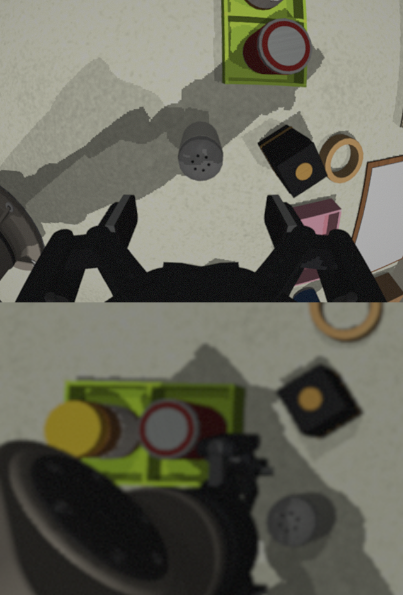

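Call:
{"fn": "servo_tool", "kwargs": {"motion": [[0.03,0,0,0,-1],[0.07,0,0,0,-1],[0.11,0,0,0,-1],[0.122,0,0,0,-1],[0.122,0,0,0,-1],[0.122,0,0,0,-1]]}}

```text
clock: 13.9
tcp_pos: [0.4441, 0.2021, 0.212]
orientation: [0.001, 1.565, -0.002]
contact_force: [0.8, 0.3, -0.0]
grip_width: 0.0854
```

Call:
{"fn": "servo_tool", "kwargs": {"motion": [[0,0,0,0,0.3],[0,0,0,0,1],[0,0,0,0,1],[0,0,0,0,1],[0,0,0,0,1],[0,0,0,0,1],[0,0,0,0,1],[0,0,0,0,1]], "force": 40}}

```text
clock: 14.7
tcp_pos: [0.4444, 0.2024, 0.2134]
orientation: [0.002, 1.563, -0.001]
contact_force: [-1.8, -0.5, 9.4]
grip_width: 0.0469
```

Call:
{"fn": "servo_tool", "kwargs": {"motion": [[-0.03,0,0,0,1],[-0.07,0,0,0,1],[-0.11,0,0.01,0,1],[-0.14,-0.02,0.02,0,1],[-0.14,-0.06,0.035,0,1],[-0.14,-0.1,0.05,0,1],[-0.14,-0.14,0.065,0,1],[-0.14,-0.18,0.08,0,1]]}}

```text
clock: 15.5
tcp_pos: [0.5229, 0.0204, 0.3546]
orientation: [0.001, 1.562, -0.002]
contact_force: [0.5, 0.5, -1.9]
grip_width: 0.0472
```

Call:
{"fn": "servo_tool", "kwargs": {"motion": [[0,-0.05,0.01,0,1],[0,-0.1,0.02,0,1],[0,-0.15,0.03,0,1],[0,-0.2,0.035,0,1],[0,-0.25,0.035,0,1],[0,-0.3,0.035,0,1],[0,-0.34,0.035,0,1],[0,-0.38,0.035,0,1]]}}

```text
clock: 16.3
tcp_pos: [0.5561, -0.3625, 0.3551]
orientation: [0.002, 1.562, -0.004]
contact_force: [0.7, 0.6, -1.8]
grip_width: 0.0471
```

```bash
python3 -c "
from h import *
go(.5589,-.3878,.0624,0)"
```

```text
g [ 0.5574 -0.3626  0.2001] jaw -0.21572580660345034 tiltaxis [ 0.0084 -0.0007 -1.    ] j7 0.32574649120086824 F [ 0.6886  0.6193 -1.7619] w 0.04709101855636091 t 16.3
shift mm [137.7506 -25.0749   0.4459] turn -0.21572580660345395
```

Call:
{"fn": "servo_tool", "kwargs": {"motion": [[0,-0.026,0,0,1],[0,-0.026,0,0,1],[0.04,-0.026,0,0,1],[0.08,-0.026,0,0,1],[0.11,-0.026,0,0,1],[0.122,-0.026,0,0,1],[0.127,-0.026,0,0,1],[0.127,-0.026,0,0,1]]}}

```text
clock: 17.1
tcp_pos: [0.5575, -0.3885, 0.2289]
orientation: [0.002, 1.562, -0.004]
contact_force: [-0.2, 0.6, -0.4]
grip_width: 0.047
```

```bash
python3 -c "
from h import *
go(.5589,-.3878,.0624,0)"
```

```text
g [ 0.5589 -0.3887  0.0739] jaw -0.20587942954172533 tiltaxis [ 0.0092 -0.001  -1.    ] j7 0.3163397183380163 F [-0.2483  0.6224 -0.4232] w 0.046969298880269454 t 17.1
shift mm [11.4567  0.8911 -0.0911] turn -0.20587942954172356
```

Call:
{"fn": "servo_tool", "kwargs": {"motion": [[0.004,0,0,0,1],[0.007,0,0,0,1],[0.009,0,0,0,1],[0.01,0,0,0,1],[0.011,0,0,0,1],[0.012,0,0,0,1],[0.012,0,0,0,1]]}}

```text
clock: 17.8
tcp_pos: [0.5577, -0.3886, 0.2176]
orientation: [0.002, 1.562, -0.004]
contact_force: [-1.4, 0.7, 4.4]
grip_width: 0.0468
```

Call:
{"fn": "servo_tool", "kwargs": {"motion": [[0,0,0,0,0.3],[0,0,0,0,-0.4],[0,0,0,0,-1],[0,0,0,0,-1],[0,0,0,0,-1],[-0.03,0,0,0,-1],[-0.07,0,0,0,-1],[-0.12,0,0,0,-1]]}}

```text
clock: 18.6
tcp_pos: [0.5559, -0.3882, 0.337]
orientation: [0.003, 1.565, -0.002]
contact_force: [-0.5, 0.5, -0.2]
grip_width: 0.0853
```

Call:
{"fn": "servo_tool", "kwargs": {"motion": [[0,0.05,-0.015,0,-1],[0,0.1,-0.03,5,-1],[0,0.15,-0.045,10,-1],[0,0.2,-0.06,16,-1],[0,0.25,-0.075,16,-1],[0,0.29,-0.09,16,-1],[0,0.317,-0.098,16,-1],[0,0.317,-0.098,16,-1]]}}

```text
clock: 19.4
tcp_pos: [0.4578, -0.0663, 0.337]
orientation: [0.218, 1.554, -0.214]
contact_force: [0.3, -0.6, 0.2]
grip_width: 0.0852
```

Run:
```python
from h import *
go(.4601,-.0711,.06,np.radians(-16))
a=grab_frame("wrist")[:,:,::-1];b=cv2.resize(grab_frame("top")[180:340,360:580,::-1],(640,465))
cv2.imwrite("pics/m2.png",cv2.resize(np.vstack([a,b]),None,fx=.63,fy=.63))
```

```text
g [ 0.4587 -0.066   0.182 ] jaw -15.766747762124753 tiltaxis [ 0.006   0.0017 -1.    ] j7 -0.3931104971262919 F [ 0.3029 -0.5707  0.2379] w 0.08521409402281327 t 19.4
shift mm [122.0407  -4.9407   2.0409] turn 0.23325223787524413
```

View pics/m2.png

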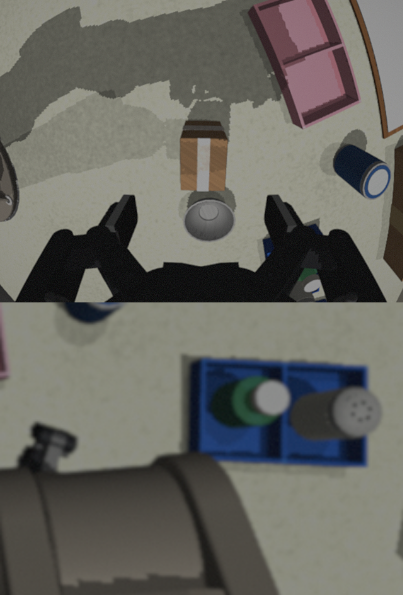

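Call:
{"fn": "servo_tool", "kwargs": {"motion": [[0,-0.005,0.002,0,-1],[0.03,-0.005,0.002,0,-1],[0.07,-0.005,0.002,0,-1],[0.11,-0.005,0.002,0,-1],[0.122,-0.005,0.002,0,-1],[0.122,-0.005,0.002,0,-1],[0.122,-0.005,0.002,0,-1]]}}

```text
clock: 20.2
tcp_pos: [0.4612, -0.0763, 0.216]
orientation: [0.222, 1.551, -0.22]
contact_force: [0.1, 0.8, -0.2]
grip_width: 0.085
```

Call:
{"fn": "servo_tool", "kwargs": {"motion": [[0,0,0,0,0.3],[0,0,0,0,1],[0,0,0,0,1],[0,0,0,0,1],[0,0,0,0,1],[0,0,0,0,1],[0,0,0,0,1],[0,0,0,0,1]], "force": 40}}

```text
clock: 21.0
tcp_pos: [0.4614, -0.0764, 0.2171]
orientation: [0.222, 1.55, -0.221]
contact_force: [-1.5, 0.2, 8.5]
grip_width: 0.0456
```

Call:
{"fn": "servo_tool", "kwargs": {"motion": [[-0.03,0,0,0,1],[-0.07,0,0,0,1],[-0.11,0,0,0,1],[-0.13,0,0,-5,1],[-0.13,0,0,-12,1],[-0.13,0,0,-19,1],[-0.13,0,0,-25,1],[-0.13,0,0,-25,1]]}}

```text
clock: 21.8
tcp_pos: [0.4599, -0.0763, 0.3474]
orientation: [-0.123, 1.558, 0.12]
contact_force: [0.4, -0.1, -2.3]
grip_width: 0.0457
```

```bash
python3 -c "
from h import *
go(.6295,-.031,.064,np.radians(8.9))"
```

```text
g [ 0.4613 -0.0764  0.1924] jaw 8.890634082252157 tiltaxis [ 0.0092 -0.0009 -1.    ] j7 0.03844970137824087 F [ 0.3525 -0.1131 -2.3221] w 0.045704747500541314 t 21.8
shift mm [129.8806  19.2037 172.033 ] turn -0.009365917747839589
```

Call:
{"fn": "servo_tool", "kwargs": {"motion": [[0,0.005,0.04,0,1],[0,0.01,0.08,0,1],[0,0.015,0.12,0,1],[0,0.016,0.16,0,1],[0,0.016,0.172,0,1],[0,0.016,0.172,0,1],[0.04,0.016,0.172,0,1],[0.06,0.016,0.172,0,1]]}}

```text
clock: 22.6
tcp_pos: [0.6259, -0.0347, 0.2867]
orientation: [-0.122, 1.562, 0.118]
contact_force: [-0.9, -0.1, -2.0]
grip_width: 0.0457
```

```bash
python3 -c "
from h import *
go(.6290,-.034,.0661,np.radians(8.9))"
```

```text
g [ 0.6267 -0.035   0.1317] jaw 8.764107365801177 tiltaxis [ 0.0056 -0.0018 -1.    ] j7 -0.13930402468886077 F [-0.9241 -0.1048 -1.9628] w 0.04574518168901964 t 22.6
shift mm [65.5885  0.8392  2.0675] turn -0.1358926341988195
```

Call:
{"fn": "servo_tool", "kwargs": {"motion": [[0.03,0.001,0.002,0,1],[0.045,0.001,0.002,0,1],[0.054,0.001,0.002,0,1],[0.059,0.001,0.002,0,1],[0.062,0.001,0.002,0,1],[0.064,0.001,0.002,0,1],[0.066,0.001,0.002,0,1],[0.066,0.001,0.002,0,1]]}}

```text
clock: 23.4
tcp_pos: [0.6285, -0.0336, 0.2214]
orientation: [-0.122, 1.561, 0.118]
contact_force: [0.2, -0.2, -0.9]
grip_width: 0.0453
```

Call:
{"fn": "servo_tool", "kwargs": {"motion": [[0.0005,0,0,0,1],[0.001,0,0,0,1],[0.001,0,0,0,1]]}}

```text
clock: 23.7
tcp_pos: [0.6285, -0.0336, 0.2214]
orientation: [-0.122, 1.56, 0.117]
contact_force: [-2.3, -1.4, 5.4]
grip_width: 0.0456
```

Call:
{"fn": "servo_tool", "kwargs": {"motion": [[0,0,0,0,0.3],[0,0,0,0,-0.4],[0,0,0,0,-1],[0,0,0,0,-1],[0,0,0,0,-1],[-0.03,0,0,0,-1],[-0.07,0,0,0,-1],[-0.12,0,0,0,-1]]}}

```text
clock: 24.5
tcp_pos: [0.6269, -0.0335, 0.3409]
orientation: [-0.122, 1.564, 0.118]
contact_force: [1.3, -0.3, -0.1]
grip_width: 0.0854
```

Call:
{"fn": "servo_tool", "kwargs": {"motion": [[0,0.05,-0.01,-5,-1],[0,0.1,-0.02,-12,-1],[0,0.15,-0.03,-19,-1],[0,0.2,-0.04,-23,-1],[0,0.228,-0.04,-23,-1],[0,0.228,-0.04,-23,-1],[0,0.228,-0.04,-23,-1]]}}

```text
clock: 25.2
tcp_pos: [0.5525, 0.1863, 0.3402]
orientation: [-0.438, 1.524, 0.433]
contact_force: [0.1, -0.4, 0.7]
grip_width: 0.0854
```

Run:
```python
from h import *
go(.5543,.1857,.057,np.radians(32))
a=grab_frame("wrist")[:,:,::-1];b=cv2.resize(grab_frame("top")[150:310,200:420,::-1],(640,465))
cv2.imwrite("pics/m3.png",cv2.resize(np.vstack([a,b]),None,fx=.63,fy=.63))
```

```text
g [0.5531 0.186  0.1852] jaw 31.852872957698363 tiltaxis [ 0.0035 -0.0023 -1.    ] j7 -0.15397480050959225 F [ 0.1199 -0.3668  0.7237] w 0.08543207941677054 t 25.2
shift mm [128.2167  -0.3845   0.6931] turn -0.1471270423016362
```

View pics/m3.png

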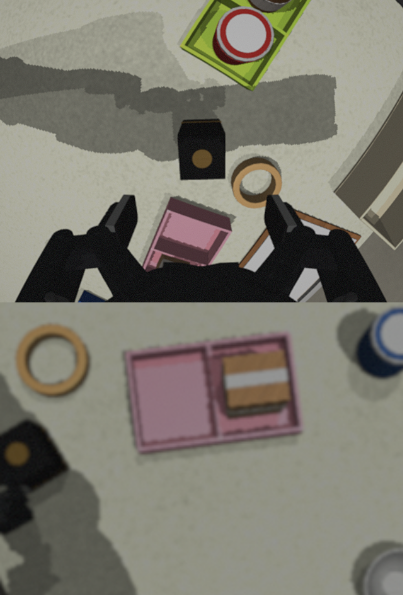

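Call:
{"fn": "servo_tool", "kwargs": {"motion": [[0.03,0,0.001,0,-1],[0.07,0,0.001,0,-1],[0.11,0,0.001,0,-1],[0.126,0,0.001,0,-1],[0.126,0,0.001,0,-1],[0.126,0,0.001,0,-1]]}}

```text
clock: 25.9
tcp_pos: [0.5553, 0.1842, 0.2151]
orientation: [-0.435, 1.524, 0.429]
contact_force: [0.8, -0.4, 0.4]
grip_width: 0.0852
```

Call:
{"fn": "servo_tool", "kwargs": {"motion": [[0,0,0,0,0.3],[0,0,0,0,1],[0,0,0,0,1],[0,0,0,0,1],[0,0,0,0,1],[0,0,0,0,1],[0,0,0,0,1],[0,0,0,0,1]], "force": 40}}

```text
clock: 26.7
tcp_pos: [0.5558, 0.1844, 0.2168]
orientation: [-0.435, 1.521, 0.428]
contact_force: [-2.4, -1.5, 7.8]
grip_width: 0.0494
```

Call:
{"fn": "servo_tool", "kwargs": {"motion": [[-0.03,0,0,0,1],[-0.07,0,0,0,1],[-0.11,0,0,0,1],[-0.13,0,0,5,1],[-0.13,0,0,12,1],[-0.13,0,0,19,1],[-0.13,0,0,23,1],[-0.13,0,0,23,1]]}}

```text
clock: 27.5
tcp_pos: [0.5546, 0.1847, 0.3471]
orientation: [-0.12, 1.561, 0.114]
contact_force: [-0.7, -0.3, -2.3]
grip_width: 0.0491
```

```bash
python3 -c "
from h import *
go(.6171,.048,.0637,np.radians(8.9))"
```

```text
g [0.5557 0.1842 0.1921] jaw 8.556769707537573 tiltaxis [ 0.0071 -0.0029 -1.    ] j7 -0.513282883495165 F [-0.7148 -0.3195 -2.2731] w 0.049124118666076286 t 27.5
shift mm [ 129.209  -143.3569   39.6005] turn -0.3432302924624251
```

Call:
{"fn": "servo_tool", "kwargs": {"motion": [[0,-0.04,0.01,0,1],[0,-0.08,0.02,0,1],[0,-0.12,0.03,0,1],[0,-0.142,0.04,0,1],[0,-0.142,0.04,0,1],[0,-0.142,0.04,0,1],[0.04,-0.142,0.04,0,1],[0.06,-0.142,0.04,0,1]]}}

```text
clock: 28.3
tcp_pos: [0.6144, 0.0516, 0.2861]
orientation: [-0.122, 1.563, 0.118]
contact_force: [-1.0, -0.7, -4.0]
grip_width: 0.0494
```

```bash
python3 -c "
from h import *
go(.6171,.048,.0658,np.radians(8.9))"
```

```text
g [0.6152 0.0513 0.1311] jaw 8.768731072604407 tiltaxis [ 0.005  -0.0022 -1.    ] j7 -0.2927972845624421 F [-1.0426 -0.7289 -4.024 ] w 0.04939474537269047 t 28.3
shift mm [65.3514 -3.36    1.1039] turn -0.1312689273955924
```

Call:
{"fn": "servo_tool", "kwargs": {"motion": [[0.03,-0.002,0.001,0,1],[0.045,-0.002,0.001,0,1],[0.054,-0.002,0.001,0,1],[0.059,-0.002,0.001,0,1],[0.062,-0.002,0.001,0,1],[0.064,-0.002,0.001,0,1],[0.0655,-0.002,0.001,0,1],[0.0655,-0.002,0.001,0,1]]}}

```text
clock: 29.1
tcp_pos: [0.6161, 0.0496, 0.221]
orientation: [-0.122, 1.562, 0.118]
contact_force: [0.1, -0.1, -2.0]
grip_width: 0.0495
```

Call:
{"fn": "servo_tool", "kwargs": {"motion": [[0.0005,0,0,0,1],[0.001,0,0,0,1],[0.001,0,0,0,1]]}}

```text
clock: 29.4
tcp_pos: [0.6164, 0.0497, 0.2208]
orientation: [-0.122, 1.561, 0.118]
contact_force: [-2.1, -0.0, 4.2]
grip_width: 0.0493
```

Contact felt; release, rise, and move clear for a final look.

Call:
{"fn": "servo_tool", "kwargs": {"motion": [[0,0,0,0,0.3],[0,0,0,0,-0.4],[0,0,0,0,-1],[0,0,0,0,-1],[0,0,0,0,-1],[-0.03,0,0,0,-1],[-0.07,0,0,0,-1],[-0.12,0,0,0,-1]]}}

```text
clock: 30.2
tcp_pos: [0.6149, 0.0498, 0.3405]
orientation: [-0.122, 1.565, 0.118]
contact_force: [1.8, 0.2, 1.1]
grip_width: 0.0856
```

Call:
{"fn": "servo_tool", "kwargs": {"motion": [[-0.03,0,-0.03,0,-1],[-0.06,0,-0.07,0,-1],[-0.09,0,-0.11,0,-1],[-0.1,0,-0.14,0,-1],[-0.1,0,-0.14,0,-1],[-0.1,0,-0.14,0,-1]]}}

```text
clock: 30.8
tcp_pos: [0.4761, 0.0286, 0.4407]
orientation: [-0.123, 1.563, 0.117]
contact_force: [0.8, 0.0, 0.3]
grip_width: 0.0855
```

Run:
```python
from h import *
a=grab_frame("top")[:,:,::-1];b=grab_frame("side")[:,:,::-1]
cv2.imwrite("pics/ft.png",cv2.resize(a[130:330,40:600],None,fx=1.4,fy=1.4));cv2.imwrite("pics/fs.png",cv2.convertScaleAbs(b[100:,150:460],alpha=1.3))
print(get_obs()["tcp_pos"],get_obs()["clock"])
```

```text
[0.4769 0.0287 0.4398] 30.9
```

View pics/ft.png

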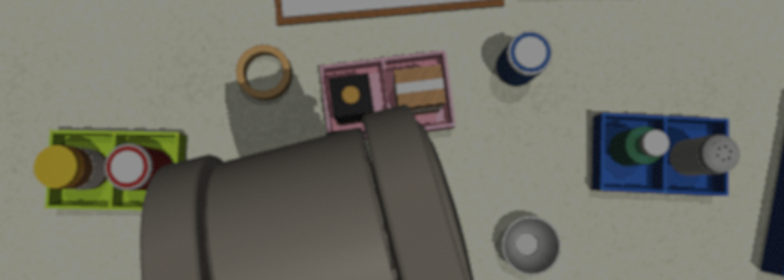

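View pics/fs.png

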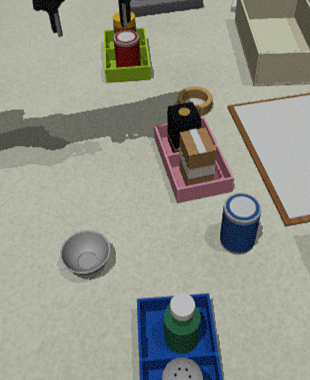

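```bash
python3 -c "
from bench import *
print(hand_in())"
```

```text
the job is handed in; nothing more can be done
None
```

All five items are packed, and I handed the job in at about 31 s on the robot clock. The hand-in gave no verdict.

- **Lime tray:** the honey jar is in the +y compartment and the red tin in the -y one.
- **Pink tray:** the tea caddy is in the +y compartment and the carton in the -y one.
- **Blue tray:** the pepper shaker is in the -y compartment, beside the green bottle.

I lowered each item until the wrist force showed contact, then released it.

The last top and side pictures show all five items upright in their own compartments. The green bottle and blue tin look unmoved, and the gripper is open and clear of everything. I judged this by eye and did not re-measure positions after placing. In the final side picture the honey jar was partly hidden and the shaker only partly in view, so I relied on the top view for those two.

I gripped the carton about 5 mm off-centre and allowed for that when placing it. No check failed or disagreed.

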